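# Lay the next cover plate on the pile in the lift magazine

## Robot

A 6-joint arm with a two-finger parallel gripper is mounted at the origin on a cart in front of the work surface, level with it; the furniture and walls round the work are solid. World frame = base frame: x ahead of the robot, y to its left, z up, the work surface at z = 0. Lengths are in mm, angles in degrees, forces in N, time in s.
With the tool pointing down it reaches from about 300 to 850 mm from the base axis. Payload 4.2 kg.
Tool frame: the origin (TCP) lies between the finger pads; the fingertips stand 11 mm ahead of it and the grasp point (between the pads) lies 8 mm behind it (env.tips_ahead is the distance from the TCP to the fingertips, in mm); z points along the fingers, y is the line along which they close (so a half turn about z gives the same grasp; the last joint's range is limited). The gripper opens to 91 mm and grips with 3 to 60 N. Pads are 32 mm wide; open, the fingers measure 118 mm over their backs; the gripper's body (76 mm by 178 mm) begins 60 mm behind the grasp point.
Start: joints at [67.953, 18.312, 89.639, -0, 72.044, -1.146], TCP at [205.141, 537.177, 224.976] pointing down, gripper open.
Joint ranges: [-177.97, 177.97], [-48.28, 115.42], [12.27, 149.76], [-77.06, 257.06], [2.81, 150.46], [-146.56, 146.56]. Speed limits (degrees/s): [147.25, 147.25, 180, 180, 180, 180].

## Interface

Orientations are given as [roll, pitch, yaw] about the fixed x, y, z axes, in that order (R = Rz(yaw) Ry(pitch) Rx(roll)).
In Python, from workcell import env, cams gives the robot as it stands.
- The arm moves only by the tool step_arm, never from a script. Its arguments are lists of equal length, an entry for each row: "linear": the shift along the tool's x, y, z in units of 30 cm (1.0 is 30 cm), a list of three; "turn": the turn about the tool's z in units of 360 degrees (1.0 is 360 degrees). In form: {"linear": [[tx, ty, tz], ...], "turn": [turn, ...]}. A call has 1 to 20 rows; each row is the pose to reach, as a shift and turn from the pose commanded when the call began, along the tool's axes at that moment, turning the shorter way round; what a row does not reach only later rows make up. A row lasts 1/8 s, in which the tool goes at most 62.5 mm and 10.7 degrees, less where a joint would pass 70% of its speed; a pose out of reach is approached as far as the arm can. A call with a number of a shift or a turn outside -1 to 1 is refused whole. A call with a gripper value outside its range is refused whole. "fingers" is the closure, from -1 (fully open) to 1 (shut), so that 0 is half open, set as the call begins (left out, the last holds). The fingers move at their own pace and stop on an object; "force" is the grip in N (left out, the last holds). Time passes only in rows, so rows that repeat a pose let the fingers close. It gives the time, the measured TCP pose, the force, the opening and the grip force at its end, in the units of the state.
- env.state(): the state, without advancing time (a new reading comes with each control period).
- cams.grab_frame(name): name is "side" or "top"; returns a dict with "color" (384x512x3 uint8, blue, green, red), "fx", "fy", "cx", "cy" (pixels), "dist" ([k1, k2, p1, p2, k3] as OpenCV has them; the pictures are not rectified), "extrinsics" (4x4, takes a point from camera to world coordinates). Camera axes: x right, y down, z forward; pixel columns grow to the right and rows downward; lengths in mm; the calibration is good to about 2 mm. A picture is of the moment at which its call begins. There is no depth.
- env.job_done(): hands the job in; it is judged then, once.
The state is a dict: "time_s": time; "qpos": joint angles; "qvel": joint speeds; "effort": joint torques, N m; "ee_pos": TCP position; "ee_rot": TCP orientation; "force": force on the tool from outside, world axes, zero at the start; "torque": the same for the moment, N m; "gripper_width": finger opening in mm; "gripper_force": force on a finger pad.
Only numpy, scipy, OpenCV 4.12 (cv2) and the standard library are available. Lean on these libraries where they do the work, as an engineer would, in place of code of your own. Each camera call takes 0.05 s, during which the arm holds its last target. There are 200 camera calls.

## Task

Take the loose aluminium cover plate off the sloping stand and lay it flat and square on top of the pile of plates in the magazine, between the two end guides. You do not know how high the pile is: lower the plate gently until you feel it rest on the pile, and only then let go; do not drop it or press it down hard. Leave the hex key set and the tape measure where they are.

Things in the scene. Friction and masses are not known exactly. Their poses are not given: they have to be found in the camera images.
- plate: loose bare aluminium cover plate, 100 x 50 x 12 mm, about 0.16 kg, a screw hole near each short end. Origin: centre of its underside; x along its length, y along its 50 mm width (grip across this), z out of its upper face. It starts on the stand's slope, x pointing up the slope at 30 degrees from level, within 10 mm of the stand's centre line.
- stand: fixed grey pick stand, foot 150 x 70 mm, 105 mm high at its back; a slope 34 mm wide (the plate overhangs it on both sides) falls at 30 degrees to the stand's -x side and ends in a stop 8 mm high that the plate rests against. Origin: centre of the foot on the bench; the slope's surface is 70 mm above it. Take the plate with the tool square to the slope.
- magazine: fixed grey magazine, 136 x 62 mm: a well block 22 mm high and at each end an upright steel guide (46 mm wide, 80 mm high, flared outward at the top), 112 mm apart inside along its x axis; the long sides are open above the block. Origin: its centre on the bench, z up. The pile lies between the guides, the plates' length along x.
- lift: the lift in the magazine, with the magazine's origin and axes (on the bench, not on the pile). It carries the pile of like plates, level and centred on the origin. The pile's height differs every time and is not given: its top is 30 to 60 mm above the bench. The carriage holds its height; the pile is sprung on it and yields 1 mm for every 4 N.
- hex_keys: loose folding hex key set, a bar 30 x 95 x 22 mm, lying between the stand and the magazine; bystander. Origin: centre of its underside.
- tape_measure: loose pocket tape measure, 64 x 81 x 36 mm, lying to the right of the work; bystander. Origin: centre of its underside.
Not all that is in view belongs to the job. Leave any turquoise look-alike of the stand alone. There is more than one size of the plate; the job needs the smaller.

How it is judged:
By the outcome, as a careful person would: the job done as asked, in the order asked, and still so for the second after the job is handed in, with the robot touching nothing.
It also fails if it takes over 40 s, if anything falls off the work surface, if the arm or the gripper's body presses on something with over 40 N, if the wrist force passes 120 N, or if a joint passes its speed limit or range.

## Working session

There is one attempt and no reset: what is moved stays moved. The work goes in short steps, Python scripts to look and compute and a tool call to move; the robot and the scene stay as the last step left them, time stands still between calls to the robot, and variables do not carry over. Pictures are saved under pics/ and viewed, at most 10 in all, crops included, and the job is handed in when it is done.

Besides the shell and the picture viewer there is one more tool, called after "Emit:" by a JSON object that holds its "method" and its "body", one argument or row to a line. step_arm: Moves the arm, as the interface text tells. Its arguments: {"type":"object","properties":{"linear":{"type":"array"},"turn":{"type":"array"},"fingers":{"type":"number"},"force":{"type":"number"}},"required":["linear","turn"]}

```bash
mkdir -p pics; ls; python3 - <<'E'
from workcell import env,cams
import cv2,numpy as np
for n in("top","side"):
    f=cams.grab_frame(n); cv2.imwrite(f"pics/{n}0.png",f["color"])
    print(n,f["fx"],f["fy"],f["cx"],f["cy"],f["dist"],np.round(f["extrinsics"],3).tolist())
print(env.state())
E
```

```text
pics
top 424.06357089523686 424.06357089523686 258.9247276250865 186.64789347945316 [-0.10294032  0.          0.          0.          0.        ] [[-0.006, -0.997, 0.072, 417.77], [-1.0, 0.005, -0.011, -74.674], [0.011, -0.072, -0.997, 1117.493], [0.0, 0.0, 0.0, 1.0]]
side 372.0961503845996 372.0961503845996 253.2142034897358 185.48636840826615 [-0.11455689  0.          0.          0.          0.        ] [[0.992, -0.091, 0.086, 391.801], [-0.125, -0.66, 0.741, -849.094], [-0.011, -0.746, -0.666, 747.156], [0.0, 0.0, 0.0, 1.0]]
{'time_s': 0.1, 'qpos': array([ 6.79542305e+01,  1.83483698e+01,  8.96979486e+01, -8.69623280e-04,
        7.20438046e+01, -1.14746526e+00]), 'qvel': array([-0.01772748, -0.01799443, -0.24014997,  0.08733544, -0.03464105,
        0.0276827 ]), 'effort': array([-7.56268237e-04, -4.13336957e+01, -2.32509184e+01,  7.27550942e-02,
        4.23141033e-02, -4.64608047e-05]), 'ee_pos': array([204.96859083, 536.77639947, 224.21035428]), 'ee_rot': array([-1.79909878e+02, -9.78099190e-04,  1.59101964e+02]), 'force': array([ 0.10756588, -0.83295301, -0.44866005]), 'torque': array([ 0.01341771,  0.00424525, -0.01721312]), 'gripper_force': 0.0, 'gripper_width': 91.00717655333054}
```

View pics/top0.png

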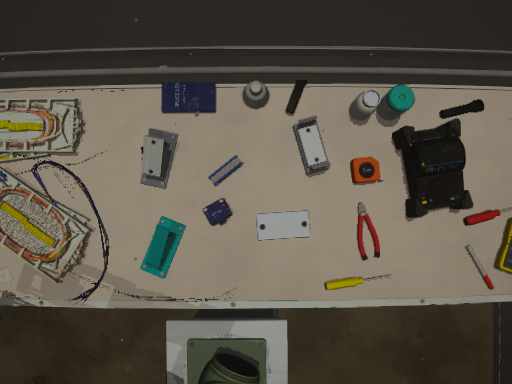

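View pics/side0.png

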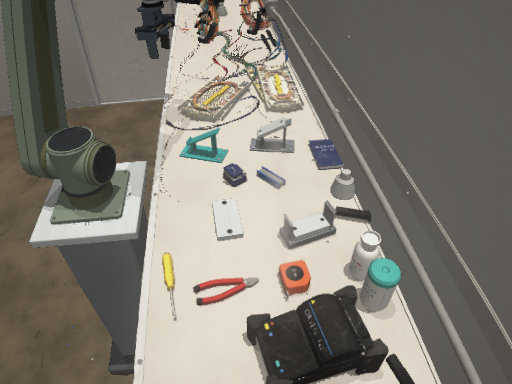

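The top view shows these candidates:
- **Stand:** the grey one at (160,157) and a turquoise look-alike at (163,246). The grey one fits.
- **Plate:** one on the grey stand at about (153,155) and a larger white plate on the bench at (283,225). The one on the slope should be the smaller.
- **Magazine:** at (311,146).
- **Hex keys:** at (226,170).
- **Tape measure:** at (366,170).

I'll confirm in enlarged crops.

```bash
python3 - <<'E'
import cv2,numpy as np
t=cv2.imread("pics/top0.png");s=cv2.imread("pics/side0.png")
def c(i,x,y,w,h,k): return cv2.resize(i[y:y+h,x:x+w],None,fx=k,fy=k,interpolation=cv2.INTER_CUBIC)
a=np.hstack([c(t,130,115,65,50*65//50,6),c(t,280,105,65,65,6)])
b=np.hstack([c(s,240,105,65,50,6),c(s,270,195,65,50,6)])
cv2.imwrite("pics/crop1.png",cv2.resize(np.vstack([a[:300],b]),(780,600)))
cv2.imwrite("pics/crop_top.png",c(t,130,118,70,75,8))
E
```

```text
(no output)
```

View pics/crop_top.png

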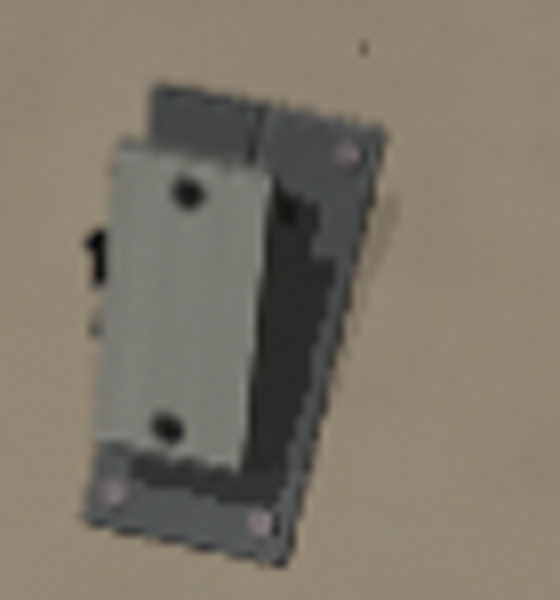

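View pics/crop1.png

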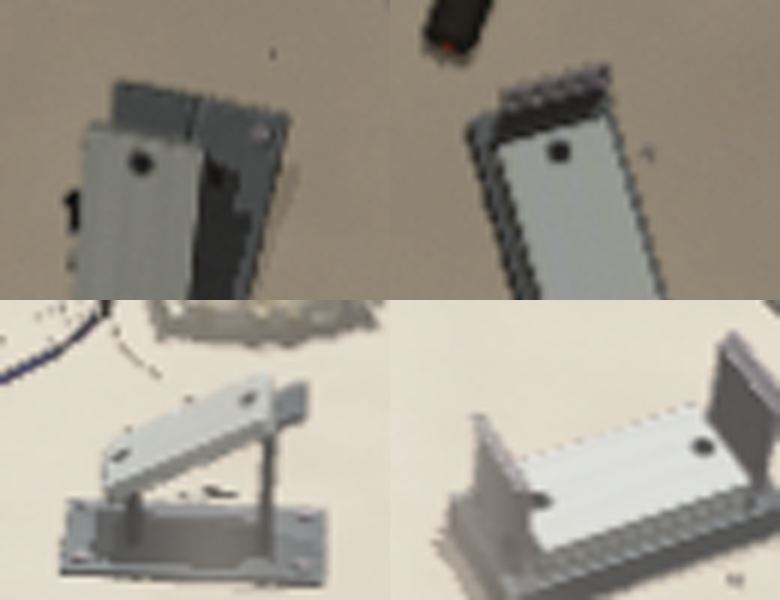

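The crops confirm it. The smaller plate lies on the grey stand with its slope rising toward world +x. Its holes are at about (153.5,142) and (151,171.7) in top, and (260,130.7) and (281,121) in side. The magazine pile's holes are at about (308,130) in top, and (322,219.5) and (295,228) in side. Next I'll triangulate these hole pairs.

```bash
cat > h.py <<'E'
import cv2,numpy as np
CAL={"top":(424.06357,258.92473,186.64789,-0.10294032,[[-0.006,-0.997,0.072,417.77],[-1.0,0.005,-0.011,-74.674],[0.011,-0.072,-0.997,1117.493]]),
"side":(372.09615,253.2142,185.4863684,-0.11455689,None)}
def cal(frames):
    return {n:(np.array([[f["fx"],0,f["cx"]],[0,f["fy"],f["cy"]],[0,0,1]]),np.array(f["dist"],float),np.array(f["extrinsics"])) for n,f in frames.items()}
def ray(c,uv):
    K,d,T=c; p=cv2.undistortPoints(np.array([[uv]],float),K,d)[0,0]
    v=T[:3,:3]@[p[0],p[1],1]; return T[:3,3],v/np.linalg.norm(v)
def onz(c,uv,z):
    o,v=ray(c,uv); return o+v*(z-o[2])/v[2]
def tri(c1,a,c2,b):
    o1,v1=ray(c1,a);o2,v2=ray(c2,b)
    s=np.linalg.lstsq(np.c_[v1,-v2],o2-o1,rcond=None)[0]
    p,q=o1+s[0]*v1,o2+s[1]*v2
    return (p+q)/2,np.linalg.norm(p-q)
def dark(img,uv,r=4):
    x,y=[int(round(k)) for k in uv]; g=cv2.cvtColor(img,cv2.COLOR_BGR2GRAY)[y-r:y+r+1,x-r:x+r+1].astype(float)
    w=np.clip(np.median(g)-15-g,0,None); yy,xx=np.mgrid[y-r:y+r+1,x-r:x+r+1]
    return (w*xx).sum()/w.sum(),(w*yy).sum()/w.sum()
E
sed -i '/^CAL/,/^"side"/d' h.py
python3 - <<'E'
from h import *; from workcell import cams
F={n:cams.grab_frame(n) for n in("top","side")};C=cal(F)
H={"P":[((153.3,141.8),(281.3,121.3)),((150.8,171.5),(260.3,130.7))],"M":[((308.2,130.3),(322.2,219.5)),((319,162),(295.2,228))]}
for k,v in H.items():
    ps=[]
    for a,b in v:
        a=dark(F["top"]["color"],a,3);b=dark(F["side"]["color"],b,3 if k=="P" else 2)
        p,e=tri(C["top"],a,C["side"],b);ps.append(p);print(k,np.round(a,1),np.round(b,1),p.round(1),round(e,1))
    d=ps[0]-ps[1];print(" mid",(ps[0]+ps[1])/2,"len",np.linalg.norm(d),"yaw",np.degrees(np.arctan2(d[1],d[0])),"el",np.degrees(np.arctan2(d[2],np.hypot(*d[:2]))))
# stand foot corners, at z~8
c=[(np.array(q)+.5)/8-.5+[130,118] for q in [(152,84),(385,130),(285,565),(85,518)]]
g=[onz(C["top"],q,6)[:2] for q in c];print("foot",np.round(g,1).tolist(),"ctr",np.mean(g,0))
a=(g[0]+g[1])/2-(g[2]+g[3])/2;print("len",np.hypot(*a),"yaw",np.degrees(np.arctan2(a[1],a[0])))
im=np.hstack([cv2.resize(F["top"]["color"][110:185,285:340],None,fx=7,fy=7,interpolation=2),cv2.resize(F["side"]["color"][195:250,275:345],None,fx=5.5,fy=5.5,interpolation=2).copy() if 0 else cv2.resize(F["side"]["color"][195:250,278:340],(387,525),interpolation=2)])
cv2.imwrite("pics/mag.png",im)
E
```

```text
P [153.  141.7] [281.  121.1] [602.9 171.3  99.2] 1.8
P [150.4 171.7] [260.1 131.8] [535.5 188.   52.7] 3.9
 mid [569.18565391 179.68908775  75.9844926 ] len 83.63655738373022 yaw -13.921600006349067 el 33.79927877848142
M [307.7 129.8] [321.8 219. ] [ 643.  -214.2   37.4] 1.4
M [316.9 160.2] [294.1 228. ] [ 563.9 -236.5   39.2] 2.8
 mid [ 603.43372047 -225.3425812    38.29960315] len 82.22979222300644 yaw 15.715003071068073 el -1.3003325230430387
foot [[656.0, 206.7], [639.6, 128.1], [494.7, 159.8], [510.6, 226.7]] ctr [575.23825828 180.32451018]
len 147.35330772341777 yaw -10.08132735550902
```

View pics/mag.png

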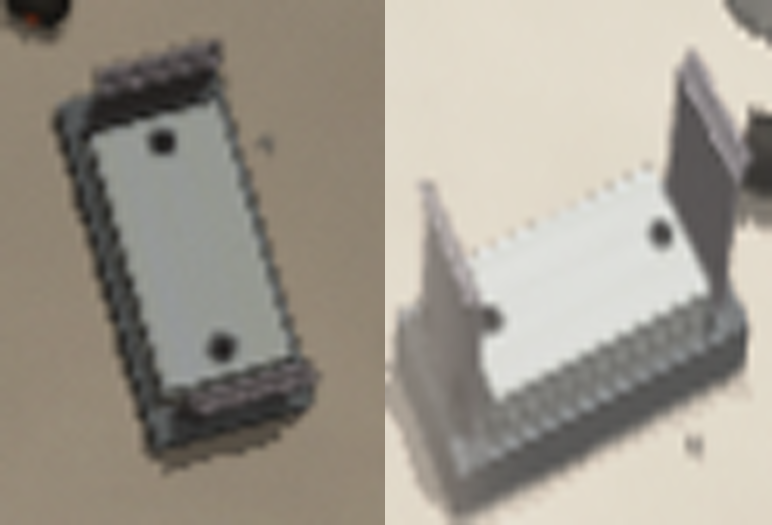

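The hole spacing of about 83 mm matches in both views. The pile top reads about 38 mm, and the plate yaw agrees with the foot edges at about -13.5°. The move tool offers only a turn about the tool's z, so I'll check the interface help for any way to tilt and write a small shift calculator.

Tilt isn't available, so the tool stays vertical. The plate's side faces are vertical, so I can grip across them and let the plate pivot level in a light grip as it lands. First I move above the stand.

Emit:
{"method": "step_arm", "body": {
  "linear": [
    [-0.79,-0.34,0.017],
    [-0.79,-0.34,0.017],
    [-0.79,-0.34,0.017],
    [-0.79,-0.34,0.017],
    [-0.79,-0.34,0.017],
    [-0.79,-0.34,0.017],
    [-0.79,-0.34,0.017]
  ],
  "turn": [-0.022,-0.022,-0.022,-0.022,-0.022,-0.022,-0.022],
  "fingers": -1,
  "force": 15
}}

```text
time_s: 1.12
ee_pos: [389.2, 358.4, 219.8]
ee_rot: [180.0, -0.0, 167.1]
force: [0.7, 0.0, 0.3]
gripper_width: 90.9
gripper_force: 0.0
```

```bash
python3 -c "
from h import *
print(shift([389.4,358.2,219.8],167,[571,179,150],167))"
```

```text
(array([-0.7242, -0.4459,  0.2327]), 0.0)
```

Emit:
{"method": "step_arm", "body": {
  "linear": [
    [-0.724,-0.446,0.0],
    [-0.724,-0.446,0.0],
    [-0.724,-0.446,0.0],
    [-0.724,-0.446,0.0],
    [-0.724,-0.446,0.1],
    [-0.724,-0.446,0.2327],
    [-0.724,-0.446,0.2327],
    [-0.724,-0.446,0.2327]
  ],
  "turn": [0,0,0,0,0,0,0,0]
}}

```text
time_s: 2.12
ee_pos: [572.2, 179.6, 151.4]
ee_rot: [179.9, 0.1, 167.1]
force: [-0.3, 0.2, 0.2]
gripper_width: 91.3
gripper_force: 0.0
```

```bash
python3 - <<'E'
from workcell import env,cams
import cv2,numpy as np
t=cams.grab_frame("top")["color"];s=cams.grab_frame("side")["color"]
cv2.imwrite("pics/pre.png",np.hstack([cv2.resize(t[110:200,110:190],(400,450),interpolation=2),cv2.resize(s[70:160,235:315],(400,450),interpolation=2)]))
print(env.state()["ee_pos"],env.state()["ee_rot"],env.state()["qpos"])
E
```

```text
[572.64356988 179.3188992  152.07418757] [179.88976928   0.1855915  167.09371601] [ 1.62863336e+01  2.34552124e+01  9.27049782e+01  6.37158395e-03
  6.36240264e+01 -6.08103808e+01]
```

View pics/pre.png

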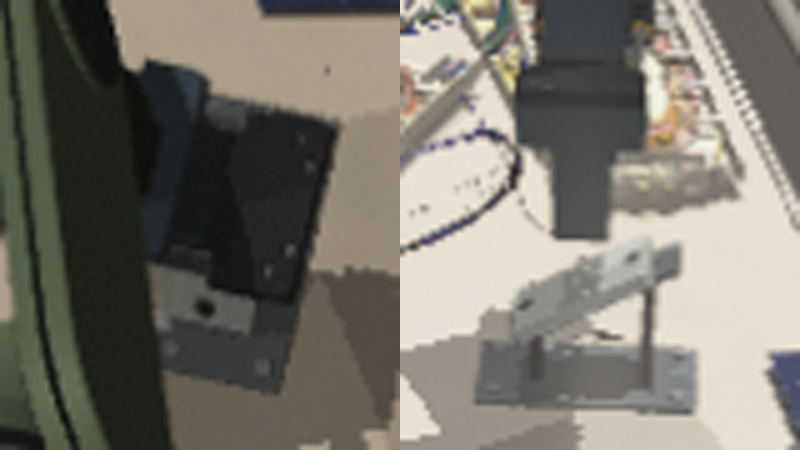

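The side crop shows the near finger at about (580,200), midway along the plate, which spans about (515–655). I descend to the plate's mid-thickness, about z 74.

Emit:
{"method": "step_arm", "body": {
  "linear": [
    [0.003,0,0.1],
    [0.003,0,0.18],
    [0.003,0,0.22],
    [0.003,0,0.253],
    [0.003,0,0.253],
    [0.003,0,0.253]
  ],
  "turn": [0,0,0,0,0,0]
}}

```text
time_s: 2.98
ee_pos: [571.5, 178.6, 75.0]
ee_rot: [179.9, 0.1, 167.0]
force: [1.1, -0.6, 0.2]
gripper_width: 91.2
gripper_force: 0.0
```

Emit:
{"method": "step_arm", "body": {
  "linear": [
    [0,0,0],
    [0,0,0],
    [0,0,0],
    [0,0,0],
    [0,0,0],
    [0,0,0],
    [0,0,0],
    [0,0,0],
    [0,0,0],
    [0,0,0]
  ],
  "turn": [0,0,0,0,0,0,0,0,0,0],
  "fingers": 1,
  "force": 15
}}

```text
time_s: 4.22
ee_pos: [570.8, 178.2, 74.2]
ee_rot: [-180.0, -0.0, 167.0]
force: [-0.5, -2.7, 1.0]
gripper_width: 49.8
gripper_force: 15.0
```

Gripped at 49.8 mm, which is the plate's width. Now I lift and look at how it hangs.

Emit:
{"method": "step_arm", "body": {
  "linear": [
    [0,0,-0.05],
    [0,0,-0.12],
    [0,0,-0.22],
    [0,0,-0.35],
    [0,0,-0.35],
    [0,0,-0.35]
  ],
  "turn": [0,0,0,0,0,0]
}}

```text
time_s: 4.97
ee_pos: [570.1, 178.4, 178.5]
ee_rot: [-180.0, -0.1, 167.0]
force: [-0.2, -0.5, -2.0]
gripper_width: 49.8
gripper_force: 15.0
```

```bash
python3 - <<'E'
from workcell import env
from h import *
s=env.state();print(s["ee_pos"],s["ee_rot"],s["gripper_width"],s["force"])
print(shift([570.9,178.5,179],167,[587,-20,179],181),shift([587,-20,179],181,[603.5,-224.8,159],195.3))
E
```

```text
[570.11741175 178.36722694 178.48055343] [-1.79983189e+02 -8.13436206e-02  1.67013450e+02] 49.8127751973401 [-0.19844126 -0.54899292 -2.00943808]
(array([-0.2011, -0.6326, -0.    ]), -0.0389) (array([-0.0431, -0.6835,  0.0667]), -0.0397)
```

Emit:
{"method": "step_arm", "body": {
  "linear": [
    [-0.04,-0.13,0],
    [-0.1,-0.3,0],
    [-0.16,-0.48,0],
    [-0.2,-0.633,0],
    [-0.2,-0.633,0],
    [-0.2,-0.633,0]
  ],
  "turn": [-0.01,-0.02,-0.03,-0.039,-0.039,-0.039]
}}

```text
time_s: 5.72
ee_pos: [585.9, -19.8, 177.7]
ee_rot: [179.9, -0.2, -179.0]
force: [0.1, 0.1, -1.8]
gripper_width: 49.5
gripper_force: 15.0
```

Emit:
{"method": "step_arm", "body": {
  "linear": [
    [-0.01,-0.15,0],
    [-0.02,-0.3,0],
    [-0.03,-0.48,0],
    [-0.043,-0.684,0],
    [-0.043,-0.684,0],
    [-0.043,-0.684,0.0],
    [-0.043,-0.684,0.0]
  ],
  "turn": [-0.01,-0.02,-0.03,-0.04,-0.04,-0.04,-0.04]
}}

```text
time_s: 6.6
ee_pos: [603.4, -223.0, 178.9]
ee_rot: [179.9, -0.0, -164.4]
force: [0.6, 0.5, -1.7]
gripper_width: 50.0
gripper_force: 15.0
```

```bash
python3 - <<'E'
from workcell import env,cams
import cv2,numpy as np
F={n:cams.grab_frame(n) for n in("top","side")}
cv2.imwrite("pics/over_t.png",F["top"]["color"]);cv2.imwrite("pics/over_s.png",F["side"]["color"])
t=F["top"]["color"];s=F["side"]["color"]
cv2.imwrite("pics/over.png",np.hstack([cv2.resize(t[95:195,270:350],(400,500),interpolation=2),cv2.resize(s[135:255,265:361],(400,500),interpolation=2)]))
st=env.state();print(st["ee_pos"],st["ee_rot"],st["force"],st["gripper_width"])
E
```

```text
[ 603.52340027 -223.37954649  179.17647181] [ 1.79977563e+02 -7.06163108e-04 -1.64426039e+02] [-0.67194116  0.29626298 -1.6325524 ] 49.86309924361783
```

View pics/over.png

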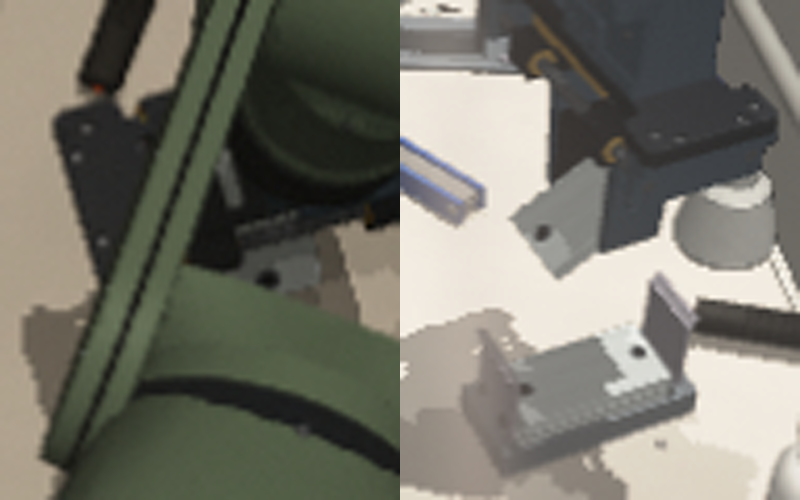

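The plate hangs tilted, low end toward −x. Its lower hole is visible at about (323.6,150.4) in top and (298.5,190.5) in side. I'll triangulate it to get the plate's offset from the TCP, and improve the magazine's centre from the pile's hole at about (322.5,219).

```bash
python3 - <<'E'
from workcell import cams
from h import *
F={n:cams.grab_frame(n) for n in("top","side")};C=cal(F)
a=dark(F["top"]["color"],(323.3,150),3);b=dark(F["side"]["color"],(298.5,190.5),3)
p,e=tri(C["top"],a,C["side"],b);print(a,b,p,e)
d=p-[603.5,-223.4,179.2];yaw=np.radians(15.5)
al=d[0]*np.cos(yaw)+d[1]*np.sin(yaw);la=-d[0]*np.sin(yaw)+d[1]*np.cos(yaw)
print("hole rel tcp along,lat,z",al,la,d[2])
# hole at plate(-40,0,+6 from mid) tilt 30
c,s=np.cos(np.pi/6),.5
print("plate mid rel tcp along,z", al-(-40*c-6*s), d[2]-(-40*s+6*c))
for zz in (0,22):
  pass
# magazine block corners (original picture), top rim z=22
q=[(np.array(k)+.5)/7-.5+[285,110] for k in [(58,105),(152,440)]]
print([onz(C["top"],k,22).round(1) for k in q])
# guide tops z=80: outer flare edge ends
for k in [(97,82),(218,50),(205,408),(312,374)]:
  print(onz(C["top"],(np.array(k)+.5)/7-.5+[285,110],80).round(1))
E
```

```text
(np.float64(323.28478964401296), np.float64(150.38834951456312)) (np.float64(298.79035639412996), np.float64(190.36268343815513)) [ 568.6340475  -232.54092317  164.70616412] 0.8411876636923645
hole rel tcp along,lat,z -36.04069907433136 0.5090485858351279 -14.49383588122862
plate mid rel tcp along,z 1.600317077046192 0.3100116960647483
[array([ 659.5, -177.1,   22. ]), array([ 532.9, -210.5,   22. ])]
[ 655.  -185.7   80. ]
[ 666.7 -229.2   80. ]
[ 538.1 -222.3   80. ]
[ 550.  -260.5   80. ]
```

The plate centre is about 1.6 mm along from the TCP. The magazine centre is about (603,−224.4), yaw 15.4°, with holes, guides and block edge all agreeing. I apply the small correction and descend to just above the expected contact, where the low corner touches at TCP z of about 68.

Emit:
{"method": "step_arm", "body": {
  "linear": [
    [0.008,-0.003,0.0],
    [0.008,-0.003,0.12],
    [0.008,-0.003,0.22],
    [0.008,-0.003,0.29],
    [0.008,-0.003,0.33],
    [0.008,-0.003,0.33],
    [0.008,-0.003,0.33]
  ],
  "turn": [0,0,0,0,0,0,0]
}}

```text
time_s: 7.68
ee_pos: [602.0, -226.9, 81.2]
ee_rot: [-179.9, 0.1, -164.5]
force: [0.1, 0.5, -0.9]
gripper_width: 49.7
gripper_force: 15.0
```

Emit:
{"method": "step_arm", "body": {
  "linear": [
    [0,0,0.007],
    [0,0,0.014],
    [0,0,0.02],
    [0,0,0.02]
  ],
  "turn": [0,0,0,0],
  "force": 10
}}

```text
time_s: 8.18
ee_pos: [601.2, -226.5, 73.9]
ee_rot: [180.0, -0.0, -164.5]
force: [0.0, 0.1, -1.6]
gripper_width: 50.0
gripper_force: 10.0
```

Emit:
{"method": "step_arm", "body": {
  "linear": [
    [0,0,0.004],
    [0,0,0.008],
    [0,0,0.01],
    [0,0,0.01]
  ],
  "turn": [0,0,0,0]
}}

```text
time_s: 8.68
ee_pos: [601.2, -226.6, 71.0]
ee_rot: [180.0, -0.0, -164.5]
force: [-0.1, 0.3, -1.9]
gripper_width: 50.1
gripper_force: 10.0
```

The TCP reads 1.7 mm off in y, so I fold that correction into the next steps and keep lowering while watching the force.

Emit:
{"method": "step_arm", "body": {
  "linear": [
    [-0.002,0.0055,0.003],
    [-0.002,0.0055,0.006],
    [-0.002,0.0055,0.008],
    [-0.002,0.0055,0.008]
  ],
  "turn": [0,0,0,0]
}}

```text
time_s: 9.18
ee_pos: [601.4, -224.8, 68.6]
ee_rot: [180.0, -0.0, -164.5]
force: [-0.1, -0.1, -2.0]
gripper_width: 50.1
gripper_force: 10.0
```

Emit:
{"method": "step_arm", "body": {
  "linear": [
    [0,0,0.003],
    [0,0,0.006],
    [0,0,0.007],
    [0,0,0.007]
  ],
  "turn": [0,0,0,0]
}}

```text
time_s: 9.68
ee_pos: [601.5, -224.9, 66.8]
ee_rot: [-180.0, 0.0, -164.5]
force: [0.6, 0.7, -0.4]
gripper_width: 49.8
gripper_force: 10.0
```

Emit:
{"method": "step_arm", "body": {
  "linear": [
    [0,0,0.003],
    [0,0,0.006],
    [0,0,0.007],
    [0,0,0.007]
  ],
  "turn": [0,0,0,0]
}}

```text
time_s: 10.18
ee_pos: [602.1, -224.9, 65.0]
ee_rot: [-180.0, 0.1, -164.5]
force: [1.8, 1.0, 2.2]
gripper_width: 50.2
gripper_force: 10.0
```

First contact came at TCP z of about 67, so the pile top is about 37 mm. I loosen the grip so the plate can pivot, and continue gently.

Emit:
{"method": "step_arm", "body": {
  "linear": [
    [0,0,0],
    [0,0,0.003],
    [0,0,0.006],
    [0,0,0.006]
  ],
  "turn": [0,0,0,0],
  "force": 5
}}

```text
time_s: 10.68
ee_pos: [601.2, -224.8, 62.4]
ee_rot: [180.0, -0.0, -164.5]
force: [0.9, 0.2, 0.5]
gripper_width: 50.0
gripper_force: 5.0
```

Emit:
{"method": "step_arm", "body": {
  "linear": [
    [0,0,0.003],
    [0,0,0.006],
    [0,0,0.009],
    [0,0,0.009]
  ],
  "turn": [0,0,0,0]
}}

```text
time_s: 11.18
ee_pos: [601.3, -224.8, 59.9]
ee_rot: [180.0, -0.0, -164.5]
force: [1.3, -0.1, -0.4]
gripper_width: 49.9
gripper_force: 5.0
```

```bash
python3 - <<'E'
from workcell import cams
import cv2
s=cams.grab_frame("side")["color"]
cv2.imwrite("pics/piv.png",cv2.resize(s[165:255,265:361],(768,600),interpolation=2))
E
```

```text
(no output)
```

View pics/piv.png

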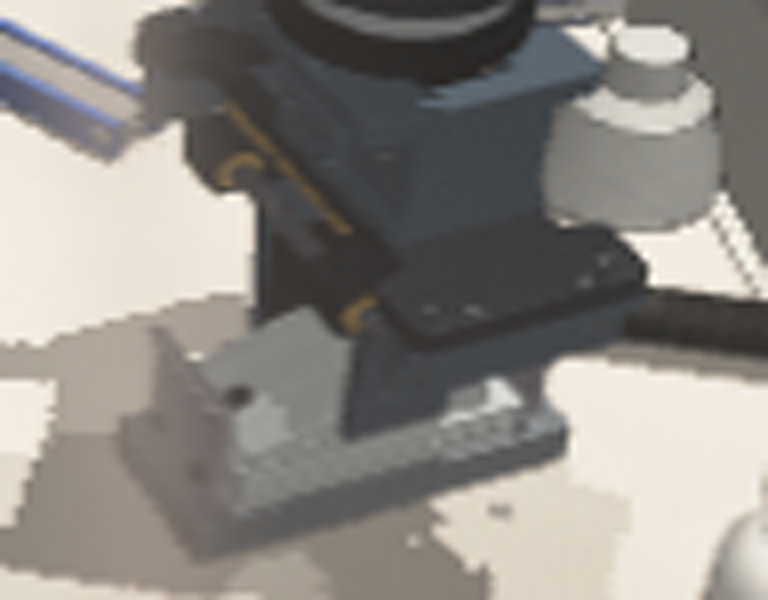

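The side crop shows the low end near (240,430) resting on the pile, with the plate pivoting in the fingers under a contact force of only about 1–2 N. Continuing.

Emit:
{"method": "step_arm", "body": {
  "linear": [
    [0,0,0.004],
    [0,0,0.008],
    [0,0,0.012],
    [0,0,0.012]
  ],
  "turn": [0,0,0,0]
}}

```text
time_s: 11.72
ee_pos: [601.3, -224.8, 56.2]
ee_rot: [180.0, -0.0, -164.5]
force: [1.4, -0.1, 0.4]
gripper_width: 50.1
gripper_force: 5.0
```

Emit:
{"method": "step_arm", "body": {
  "linear": [
    [0,0,0.004],
    [0,0,0.008],
    [0,0,0.012],
    [0,0,0.012]
  ],
  "turn": [0,0,0,0]
}}

```text
time_s: 12.22
ee_pos: [601.3, -224.8, 52.6]
ee_rot: [180.0, -0.0, -164.5]
force: [-0.5, -0.4, -1.7]
gripper_width: 49.9
gripper_force: 5.0
```

Emit:
{"method": "step_arm", "body": {
  "linear": [
    [0,0,0.003],
    [0,0,0.006],
    [0,0,0.009],
    [0,0,0.009]
  ],
  "turn": [0,0,0,0]
}}

```text
time_s: 12.72
ee_pos: [601.3, -224.8, 50.0]
ee_rot: [180.0, -0.0, -164.5]
force: [0.8, 0.0, -1.0]
gripper_width: 50.0
gripper_force: 5.0
```

Emit:
{"method": "step_arm", "body": {
  "linear": [
    [0,0,0.003],
    [0,0,0.006],
    [0,0,0.009],
    [0,0,0.009]
  ],
  "turn": [0,0,0,0]
}}

```text
time_s: 13.22
ee_pos: [601.5, -224.8, 47.8]
ee_rot: [-180.0, 0.0, -164.5]
force: [-1.3, 0.7, 3.2]
gripper_width: 49.6
gripper_force: 6.8
```

Emit:
{"method": "step_arm", "body": {
  "linear": [
    [0,0,0.002],
    [0,0,0.005],
    [0,0,0.006],
    [0,0,0.006]
  ],
  "turn": [0,0,0,0]
}}

```text
time_s: 13.72
ee_pos: [601.6, -224.9, 46.5]
ee_rot: [-180.0, 0.0, -164.5]
force: [-1.3, 1.3, 6.5]
gripper_width: 50.1
gripper_force: 9.4
```

Emit:
{"method": "step_arm", "body": {
  "linear": [
    [0,0,0.002],
    [0,0,0.004],
    [0,0,0.004],
    [0,0,0.004]
  ],
  "turn": [0,0,0,0]
}}

```text
time_s: 14.22
ee_pos: [601.6, -224.9, 45.8]
ee_rot: [-180.0, 0.0, -164.5]
force: [-2.5, 1.6, 8.9]
gripper_width: 49.8
gripper_force: 10.9
```

The force is rising at roughly the pile's spring rate, so the plate has full contact, or something is holding it. I ease up 2 mm and look.

Emit:
{"method": "step_arm", "body": {
  "linear": [
    [0,0,-0.005],
    [0,0,-0.007],
    [0,0,-0.007]
  ],
  "turn": [0,0,0]
}}

```text
time_s: 14.6
ee_pos: [601.5, -224.9, 46.9]
ee_rot: [-180.0, 0.0, -164.5]
force: [-0.1, 1.2, 5.2]
gripper_width: 49.6
gripper_force: 9.3
```

```bash
python3 - <<'E'
from workcell import cams
import cv2,numpy as np
t=cams.grab_frame("top")["color"];s=cams.grab_frame("side")["color"]
cv2.imwrite("pics/lvl.png",np.hstack([cv2.resize(s[180:255,270:345],(525,525),interpolation=2),cv2.resize(t[125:185,290:330],(270,405),interpolation=2,).copy() if 0 else cv2.resize(t[110:185,290:328],(266,525),interpolation=2)]))
E
```

```text
(no output)
```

View pics/lvl.png

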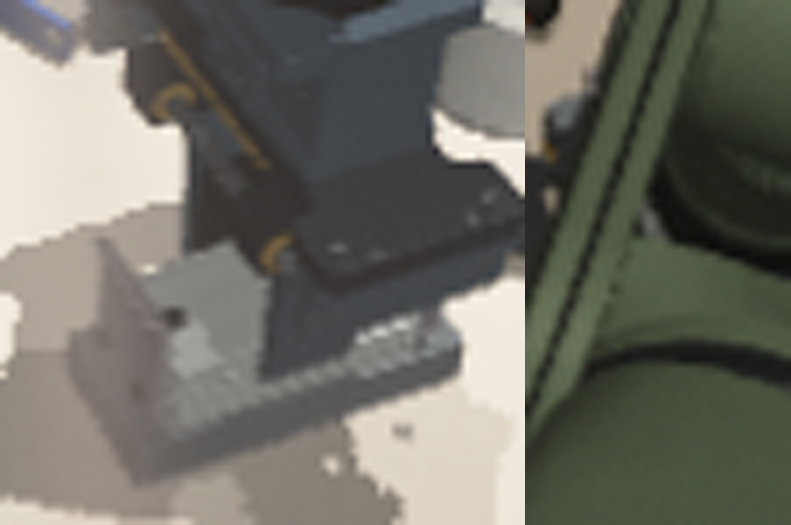

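The side crop shows the plate's far edge from (140,270) to (235,243). That is parallel to the pile's edges, so the plate looks level, with its hole at (175,317). I'll check where that hole lies on a level plate's top.

```bash
python3 - <<'E'
from workcell import cams
from h import *
F={"side":cams.grab_frame("side")};C=cal(F)
b=dark(F["side"]["color"],(295,225),2)
for z in(46,49,52,55):
    p=onz(C["side"],b,z);d=p[:2]-[603,-224.4];y=np.radians(15.4)
    print(b,z,p.round(1),"along",d@[np.cos(y),np.sin(y)],"lat",d@[-np.sin(y),np.cos(y)])
E
```

```text
(np.float64(294.2647058823529), np.float64(224.8470588235294)) 46 [ 566.2 -231.8   46. ] along -37.463756511515264 lat 2.6117355472896278
(np.float64(294.2647058823529), np.float64(224.8470588235294)) 49 [ 565.4 -234.5   49. ] along -38.88445325310798 lat 0.2636509281428895
(np.float64(294.2647058823529), np.float64(224.8470588235294)) 52 [ 564.7 -237.1   52. ] along -40.30514999470076 lat -2.084433691004068
(np.float64(294.2647058823529), np.float64(224.8470588235294)) 55 [ 563.9 -239.8   55. ] along -41.72584673629341 lat -4.432518310150946
```

The hole sits at z of about 49.5, 39 mm along, so the plate's underside matches the pile top and the plate is centred. I ease off the remaining load, then open.

Emit:
{"method": "step_arm", "body": {
  "linear": [
    [0,0,-0.003],
    [0,0,-0.004],
    [0,0,-0.004]
  ],
  "turn": [0,0,0]
}}

```text
time_s: 15.12
ee_pos: [601.5, -224.9, 47.5]
ee_rot: [180.0, 0.0, -164.5]
force: [-1.3, 0.8, 3.1]
gripper_width: 49.6
gripper_force: 8.0
```

Emit:
{"method": "step_arm", "body": {
  "linear": [
    [0,0,0],
    [0,0,0],
    [0,0,0],
    [0,0,0],
    [0,0,0],
    [0,0,0],
    [0,0,0]
  ],
  "turn": [0,0,0,0,0,0,0],
  "fingers": -1
}}

```text
time_s: 16.0
ee_pos: [601.5, -224.8, 47.8]
ee_rot: [-180.0, 0.0, -164.5]
force: [0.5, 0.1, -0.0]
gripper_width: 91.4
gripper_force: 0.0
```

Emit:
{"method": "step_arm", "body": {
  "linear": [
    [0,0,-0.03],
    [0,0,-0.1],
    [0,0,-0.2],
    [0,0,-0.35],
    [0,0,-0.5],
    [0,0,-0.5],
    [0,0,-0.5]
  ],
  "turn": [0,0,0,0,0,0,0]
}}

```text
time_s: 16.88
ee_pos: [601.0, -224.7, 197.6]
ee_rot: [180.0, -0.0, -164.5]
force: [0.5, -0.1, -0.8]
gripper_width: 91.6
gripper_force: 0.0
```

Emit:
{"method": "step_arm", "body": {
  "linear": [
    [0.1,0.2,0],
    [0.2,0.4,0],
    [0.3,0.6,0],
    [0.4,0.8,0],
    [0.4,0.8,0],
    [0.4,0.8,0]
  ],
  "turn": [0,0,0,0,0,0]
}}

```text
time_s: 17.62
ee_pos: [421.3, -25.1, 197.3]
ee_rot: [-180.0, -0.0, -164.4]
force: [1.2, -0.6, -0.2]
gripper_width: 91.2
gripper_force: 0.0
```

```bash
python3 - <<'E'
from workcell import cams
from h import *
F={n:cams.grab_frame(n) for n in("top","side")};C=cal(F)
t=F["top"]["color"];s=F["side"]["color"]
cv2.imwrite("pics/end.png",np.hstack([cv2.resize(t[110:185,285:340],(385,525),interpolation=2),cv2.resize(s[185:255,275:345],(415,525),interpolation=2)]))
ps=[]
for a,b in [((307.7,129.5),(322.2,215.5)),((316.4,159.4),(294.3,225))]:
    a=dark(t,a,3);b=dark(s,b,3 if b[0]>300 else 2);p,e=tri(C["top"],a,C["side"],b);ps.append(p);print(np.round(a,1),np.round(b,1),p.round(1),round(e,1))
d=ps[0]-ps[1];print((ps[0]+ps[1])/2,np.linalg.norm(d),np.degrees(np.arctan2(d[1],d[0])))
E
```

```text
[307.7 128.8] [322.6 215.2] [ 643.5 -212.7   49.9] 2.5
[316.8 158.8] [294.5 224.9] [ 565.4 -234.6   48.9] 1.1
[ 604.46020656 -223.62736803   49.44114146] 81.14966184367881 15.635641000643808
```

View pics/end.png

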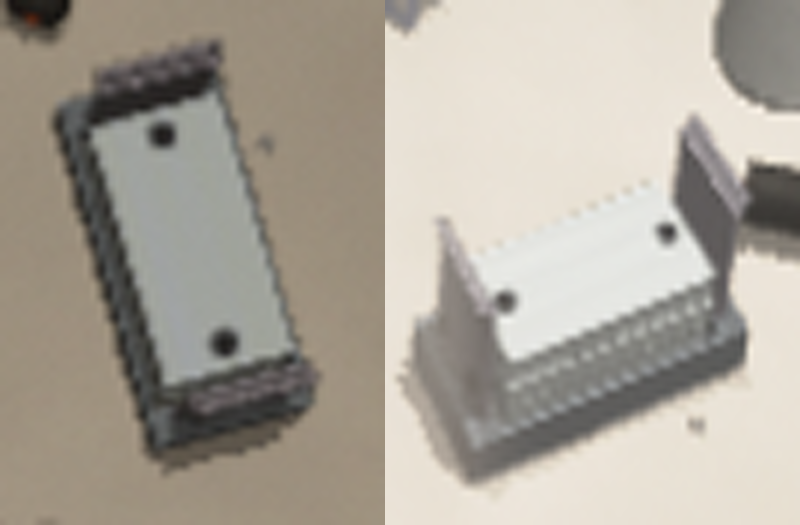

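The end view shows the plate flat and square between the guides, with its holes at (162,134) and (224,342) in the top crop. Its top is at about z 49.5, one plate thickness above the old pile top, with yaw 15.6°. Handing in.

```bash
python3 -c "
from workcell import env
print(env.job_done())"
```

```text
the job is handed in; nothing more can be done
None
```

The plate lies flat and square on the pile between the guides and the job is handed in at about 18 s; the moves allow no tilt, so I gripped it with the tool vertical, not square to the slope as asked, and let it pivot level on the pile (peak reading about 9 N).

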